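# Load two test cartridges into a spring magazine

### The arm

A 6-joint arm with a two-finger parallel gripper is mounted at the origin on a cart in front of the work surface, level with it; the furniture and walls round the work are solid. World frame = base frame: x ahead of the robot, y to its left, z up, the work surface at z = 0. Lengths are in m, angles in rad, forces in N, time in s.
With the tool pointing down it reaches from about 0.35 to 0.875 m from the base axis. Payload 15.5 kg.
Tool frame: the origin (TCP) lies midway between the tips of the shut fingers; the grasp point (between the pads) lies 19 mm behind it; z points along the fingers, x is the direction in which the jaws open and shut, and the axes are right-handed (so a half turn about z gives the same grasp; the last joint's range is limited). The gripper opens to 85 mm and grips with 20 to 120 N. Pads are 22 mm wide; open, the fingers measure 114 mm over their backs; the gripper's body (76 mm by 85 mm) begins 54 mm behind the grasp point. The pads swing forward as they close: fully open they stand 13 mm farther back than shut.
Start: joints at [-1.417, 0.494, 1.345, -0, 1.302, -0.096], TCP at [0.155, -0.606, 0.206] pointing down, gripper open.
Joint ranges: [-2.91, 2.91], [-0.82, 2.16], [0.22, 2.67], [-1.22, 4.37], [0.12, 2.79], [-3.08, 3.08]. Speed limits (rad/s): [1.89, 1.89, 2.57, 3.01, 3.01, 3.01].

### API

Orientations are given as a 3x3 rotation matrix whose columns are the frame's x, y, z axes.
In Python, from bench import bot gives the robot as it stands. Calls block until the motion is done:
- bot.reach(position, orientation): joint-space move of the TCP to a pose.
- bot.servo_line(position, feed=0.15, ori=None): straight line of the TCP; ori=None keeps the orientation; feed is the mean speed in m/s.
- bot.goto_joints(angles): joint-space move.
- bot.gripper_to(opening, squeeze=None): opening from 0.0 (shut) to 1.0 (fully open); squeeze is the grip in N (None keeps the last); returns when the fingers have stopped.
- bot.hold(seconds).
- bot.ik(position, orientation): joint angles nearest the present ones, or None.
- bot.get_image(name): name is "scene" or "top" or "wrist"; returns the picture (420x560x3 uint8, red, green, blue); there is no depth.
- bot.camera_params(name): a dict with "mtx" (3x3 intrinsics, pixels), "position" and "rotation" of the camera in the world. Camera axes: x right, y up, looking along -z (the intrinsics and any distortion apply to the point x, -y, -z); pixel columns grow to the right and rows downward; lengths in m; the calibration is good to about 2 mm. The wrist camera is an equidistant fisheye: a pixel r from the principal point sees the ray r / f radians off the axis. A picture is of the moment at which its call begins: read the wrist's pose just before it. camera_params takes no time and is no camera call; for the wrist camera it gives the pose at the moment of the call.
A pose or a line that the arm cannot do raises bot.IKError and nothing moves.
- bot.job_done(): hands the job in, once; it reports no verdict.
Trained networks look in the newest picture that a camera, given by its name, has taken for a name from the list of things; names that differ only in an ending like _2 or _b are one class to them, and where a whole thing is asked for, a point or a joint stands for the part that bears it (a point fixed in the world has none). Each returns a list of dicts, best first, with "score" (0 to 1); they miss things now and then, are a little off and sometimes report something else, mostly with a low value. They report only what shows in the picture. A call takes as long as a camera call. They do not tell look-alikes from the thing itself.
- bot.search_frame(camera, target): "rect" ([centre column, centre row, width, height] in pixels, round what is visible of it).
- bot.trace(camera, target): "pixels" (420x560 bool, what is visible of it) and "rect" ([centre column, centre row, width, height] in pixels, round what is visible of it).
- bot.mark_of(camera, target): "point" ([column, row] in pixels: a listed point, or the origin of a listed thing).
Readings, each from a call of its own:
- bot.get_t(): time.
- bot.get_joint_pos(): joint angles.
- bot.get_qd(): joint speeds.
- bot.get_joint_torque(): joint torques, N m.
- bot.get_tool_pos(): TCP position.
- bot.get_orientation(): TCP orientation.
- bot.get_contact_force(): force on the tool from outside, world axes, zero at the start.
- bot.get_torque(): the same for the moment, N m.
- bot.get_grip_width(): opening from 0.0 (shut) to 1.0 (fully open).
Only numpy, scipy, OpenCV 4.12 (cv2) and the standard library are available. Lean on these libraries where they do the work, as an engineer would, in place of code of your own. Each camera call takes 0.05 s, during which the arm holds its last target. There are 200 camera calls.

### The job

Load the two test cartridges into the spring magazine from above, band side up: press the blue-banded one down past both retaining lips until it snaps under them and let go, then press the green-banded one in on top of it in the same way. Press gently by feel and do not jam them hard against the bottom; leave both cartridges held under the lips, let go of, and leave the tape roll, the beaker and the timer alone.

Things in the scene. Friction and masses are not known exactly. Their poses are not given: they have to be found in the camera images.
- blue_centre (a point): centre of the blue-banded test cartridge, a white flat plastic block 72 mm long (its x), 36 mm wide (its y), 12 mm thick (its z, up); the blue band lies across it 18 mm from the centre towards its -x end. It starts flat on the bench; grasp it across its 36 mm width. 30 to 55 g. Either end may go either way round in the magazine
- green_centre (a point): centre of the green-banded test cartridge, otherwise the same as the blue one
- magazine: grey foot plate (136 x 70 x 8 mm, fixed to the bench) of the magazine; origin at the middle of its underside, x along the magazine's length, z up. Centred over it is a grey open-topped tube with a 74 x 38.6 mm well, length along x, and a flared mouth. Its long sides are open for 52 mm at the middle, so fingers holding a cartridge by its long sides can go down with it
- follower (a joint): how far the orange sprung follower is pressed down, in m: 0 empty (its top level with the lips' underside), 0.012 with one cartridge held under the lips, 0.024 with two, 0.027 at its hard stop, so the second cartridge has only 3 mm to spare below the lips. Spring: 2 N at 0, 0.15 N more per mm; over 40 N on it, against the stop, damages it
- tape_roll: masking tape roll, 66 mm across, 18 mm high, lying on the bench; bystander, origin at the middle of its underside
- beaker_pp: small clear plastic beaker, 51 mm across, 52 mm high; bystander, origin at the middle of its underside
- bench_timer: white bench timer standing on edge, 21 x 62 x 54 mm; bystander, origin at the middle of its underside
- mean_lip_level (a point): point on the foot's z axis, 59 mm above the bench: the mean height of the flat undersides of the lips. The tube is clamped at a height that differs from case to case and is not reported, so the true lip undersides lie up to 12 mm above or below this fixed point and must be felt for; the mouth's rim is 30 mm above them
- lip_a (a joint): steel retaining lip at the well's +x end, 24 mm wide, sloped above, flat below; 0 = out (4 mm into the well), grows in m as it is pushed outward, springs back. A cartridge laid in the mouth first touches the slopes with its underside about 6 mm above the lips' underside; about 18 mm farther down its top is under the lips and they snap over it. Pushing past peaks at about 8 to 12 N
- lip_b (a joint): the same lip at the well's -x end; 0 = out, grows in m as it is pushed outward
Not all that is in view belongs to the job. Leave any pink look-alike of the part that bears blue_centre alone.

How it is judged:
By the outcome, as a careful person would: the job done as asked, in the order asked, and still so for the second after the job is handed in, with the robot touching nothing.
It also fails if it takes over 72 s, if anything falls off the work surface, if the arm or the gripper's body presses on something with over 40 N, if the wrist force passes 120 N, or if a joint passes its speed limit or range.

## Working session

There is one attempt and no reset: what is moved stays moved. The work goes in short steps, each a Python script; the robot and the scene stay as the last script left them, time stands still between calls to the robot, and variables do not carry over. Pictures are saved under pics/ and viewed, about 8 in all and at most 12, crops included, and the job is handed in when it is done.

```bash
ls; mkdir -p pics; cat > h.py <<'E'
import numpy as np, cv2
from bench import bot
def snap(cam,fn=None):
    im=bot.get_image(cam)
    if fn: cv2.imwrite('pics/'+fn,im[:,:,::-1])
    return im
def ray(cam,px,p=None):
    p=p or bot.camera_params(cam); K=np.array(p['mtx']); 
    v=np.array([(px[0]-K[0,2])/K[0,0],(px[1]-K[1,2])/K[1,1]])
    if cam=='wrist':
        r=np.linalg.norm(v); s=np.sin(r)/r if r>1e-9 else 1; d=np.array([v[0]*s,v[1]*s,np.cos(r)])
    else: d=np.array([v[0],v[1],1.])
    d=np.array([d[0],-d[1],-d[2]])
    return np.array(p['position']),np.array(p['rotation'])@d
def onz(cam,px,z,p=None):
    o,d=ray(cam,px,p); return o+d*(z-o[2])/d[2]
E
python3 - <<'E'
from h import *
for c in ('scene','top'):
    snap(c,c+'.png'); p=bot.camera_params(c); print(c,{k:np.round(v,3).tolist() for k,v in p.items() if k in('mtx','position','rotation')},p.keys())
    for n,z in (('blue_centre',.012),('green_centre',.012),('magazine',0.0),('tape_roll',0),('beaker_pp',0),('bench_timer',0)):
        for r in bot.mark_of(c,n)[:3]: print(n,round(r['score'],2),np.round(r['point']),np.round(onz(c,r['point'],z),3))
print(bot.get_t())
a=cv2.imread('pics/scene.png');b=cv2.imread('pics/top.png');cv2.imwrite('pics/both.png',cv2.resize(np.vstack([a,b]),None,fx=.71,fy=.71))
E
```

```text
pics
scene {'mtx': [[459.827, 0.0, 289.416], [0.0, 459.827, 205.087], [0.0, 0.0, 1.0]], 'position': [0.23, -0.633, 0.606], 'rotation': [[0.887, 0.296, -0.353], [-0.461, 0.576, -0.675], [0.003, 0.762, 0.648]]} dict_keys(['mtx', 'position', 'rotation'])
blue_centre 0.93 [294. 216.] [ 0.547 -0.049  0.012]
blue_centre 0.66 [293. 300.] [ 0.451 -0.225  0.012]
blue_centre 0.26 [250. 191.] [0.502 0.062 0.012]
green_centre 0.83 [269. 256.] [ 0.458 -0.12   0.012]
magazine 0.7 [247. 189.] [0.504 0.085 0.   ]
tape_roll 0.76 [205. 221.] [0.392 0.031 0.   ]
beaker_pp 0.87 [334. 181.] [0.684 0.025 0.   ]
bench_timer 0.91 [358. 217.] [ 0.663 -0.097  0.   ]
top {'mtx': [[380.417, 0.0, 274.644], [0.0, 380.417, 207.776], [0.0, 0.0, 1.0]], 'position': [0.379, -0.064, 0.889], 'rotation': [[0.029, 0.981, -0.19], [-0.999, 0.033, 0.016], [0.022, 0.19, 0.982]]} dict_keys(['mtx', 'position', 'rotation'])
blue_centre 0.93 [257. 209.] [ 0.545 -0.036  0.012]
blue_centre 0.77 [332. 253.] [ 0.447 -0.214  0.012]
green_centre 0.66 [293. 244.] [ 0.465 -0.123  0.012]
magazine 0.77 [208. 226.] [0.504 0.077 0.   ]
tape_roll 0.95 [223. 272.] [0.396 0.037 0.   ]
tape_roll 0.31 [210. 226.] [0.504 0.073 0.   ]
beaker_pp 0.72 [229. 157.] [0.675 0.036 0.   ]
bench_timer 0.87 [277. 164.] [ 0.659 -0.082  0.   ]
0.7
```

View pics/top.png

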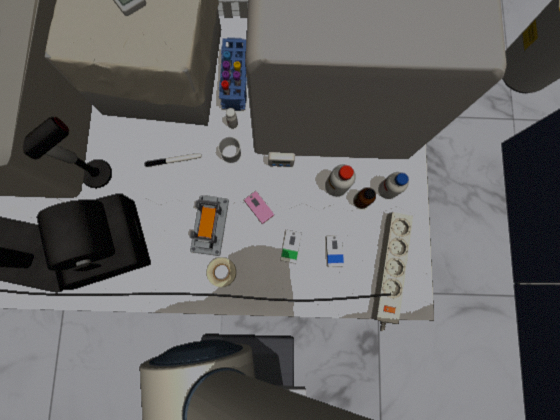

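View pics/scene.png

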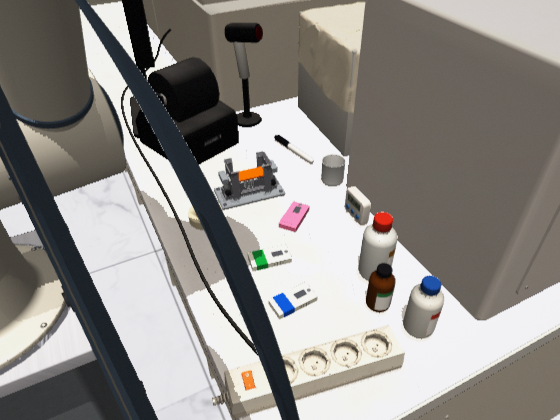

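The top view gives three candidates for blue:
- (257,209) is all pink, the look-alike to leave alone.
- (334,251) is white with a blue band, so this is my choice.
- (291,246) is white with a green band, so this is the green cartridge.

The magazine, with its orange follower, is at (208,225). Next I'll get coarse yaws and take a wrist look.

```bash
cat >> h.py <<'E'
def R(a):  # tool down, tool x (jaw) along world angle a
    c,s=np.cos(a),np.sin(a); return np.array([[c,s,0],[s,-c,0],[0,0,-1.]])
def box(cam,pix,z,p=None):
    cs,_=cv2.findContours(pix.astype(np.uint8),cv2.RETR_EXTERNAL,cv2.CHAIN_APPROX_NONE)
    c=max(cs,key=cv2.contourArea)[:,0,:]
    w=np.array([onz(cam,q,z,p)[:2] for q in c])
    (cx,cy),(a,b),t=cv2.minAreaRect((w*1000).astype(np.float32))
    t=np.radians(t)+(0 if a>=b else np.pi/2)
    return np.array([cx,cy])/1000,max(a,b),min(a,b),(t+np.pi/2)%np.pi-np.pi/2
E
python3 - <<'E'
from h import *
snap('top')
for n,z in (('blue_centre',.012),('green_centre',.012),('magazine',0.008)):
    for r in bot.trace('top',n): print(n,round(r['score'],2),np.round(r['rect']),box('top',r['pixels'],z))
print(np.round(bot.get_orientation(),2))
p=np.array([.455,-.15,.30])
best=None
for k in range(8):
    q=bot.ik(p,R(k*np.pi/4)); print(k,None if q is None else np.round(q,2))
p0=bot.camera_params('wrist');print(np.round(p0['position']-bot.get_tool_pos(),3),np.round(p0['rotation'],2),p0['mtx'])
E
```

```text
blue_centre 0.68 [333. 251.  15.  31.] (array([ 0.45333716, -0.21827702]), 71.32447052001953, 37.3156623840332, np.float64(0.029954730356723136))
blue_centre 0.61 [258. 208.  32.  32.] (array([ 0.55035083, -0.04127034]), 76.43101501464844, 38.86885452270508, np.float64(0.6644712088318934))
green_centre 0.93 [289. 246.  17.  34.] (array([ 0.46129935, -0.11722459]), 73.41372680664062, 36.312339782714844, np.float64(-0.16303352877052557))
magazine 0.79 [208. 226.  41.  62.] (array([0.50450037, 0.07620038]), 138.10789489746094, 77.32035827636719, np.float64(-0.09349519691524844))
[[ 0.25 -0.97 -0.  ]
 [-0.97 -0.25  0.  ]
 [-0.    0.   -1.  ]]
0 [-0.44  0.2   1.54 -0.    1.4  -0.44]
1 [-0.44  0.2   1.54 -0.    1.4  -1.23]
2 [-0.44  0.2   1.54 -0.    1.4  -2.01]
3 [-0.44  0.2   1.54 -0.    1.4  -2.8 ]
4 [-0.44  0.2   1.54 -0.    1.4   2.7 ]
5 [-0.44  0.2   1.54 -0.    1.4   1.91]
6 [-0.44  0.2   1.54 -0.    1.4   1.13]
7 [-0.44  0.2   1.54 -0.    1.4   0.34]
[0.064 0.017 0.17 ] [[ 0.25  0.94  0.25]
 [-0.97  0.24  0.07]
 [ 0.   -0.26  0.97]] [[325.1922621    0.         277.81385798]
 [  0.         325.1922621  203.49140553]
 [  0.           0.           1.        ]]
```

```bash
python3 - <<'E'
from h import *
for n,xy,z,zz in (('blue_centre',(.453,-.218),.13,.012),('green_centre',(.461,-.117),.13,.012),('magazine',(.504,.076),.26,.008)):
    bot.reach(np.array([*xy,z]),R(-np.pi/2-(0.09 if n=='magazine' else 0)))
    bot.hold(.2)
    p=bot.camera_params('wrist'); im=snap('wrist','w_%s.png'%n)
    for r in bot.trace('wrist',n): 
        print(n,round(r['score'],2),np.round(r['rect']),box('wrist',r['pixels'],zz,p))
    for r in bot.mark_of('wrist',n): print(' mark',round(r['score'],2),np.round(r['point']),onz('wrist',r['point'],zz if zz>.01 else 0,p))
    np.savez('w_%s.npz'%n,pos=p['position'],rot=p['rotation'])
print(bot.get_t(),bot.get_contact_force())
a=[cv2.imread('pics/w_%s.png'%n) for n in('blue_centre','green_centre')]
cv2.imwrite('pics/bg.png',np.vstack([i[100:400] for i in a]))
E
```

```text
blue_centre 0.89 [99. 97. 65. 77.] (array([ 0.54988501, -0.04210975]), 76.96244049072266, 41.313453674316406, np.float64(0.6825332999770288))
blue_centre 0.59 [281. 189.  43.  77.] (array([ 0.45328949, -0.21925687]), 73.57498931884766, 37.11212921142578, np.float64(0.06745890654781861))
 mark 0.89 [283. 194.] [ 0.45040297 -0.22277415  0.012     ]
 mark 0.63 [99. 93.] [ 0.55174548 -0.04536702  0.012     ]
green_centre 0.67 [280. 192.  54.  84.] (array([ 0.45989038, -0.11756451]), 74.72947692871094, 37.42607879638672, np.float64(-0.16938969534421755))
 mark 0.72 [277. 192.] [ 0.46004228 -0.1166962   0.012     ]
magazine 0.63 [280. 171.  53. 110.] (array([0.50072278, 0.07344144]), 143.40126037597656, 69.42452239990234, np.float64(-0.10484146158147656))
 mark 0.69 [278. 169.] [0.50112518 0.07469762 0.        ]
5.1833 [-1.45143345  0.56310076 -0.98296873]
```

View pics/bg.png

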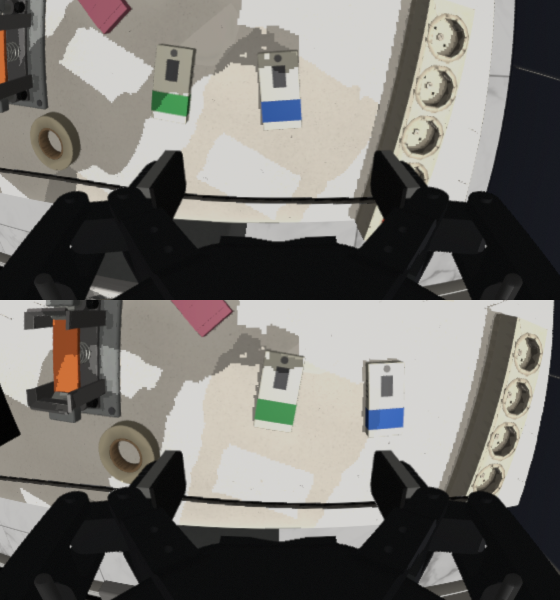

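View pics/w_magazine.png

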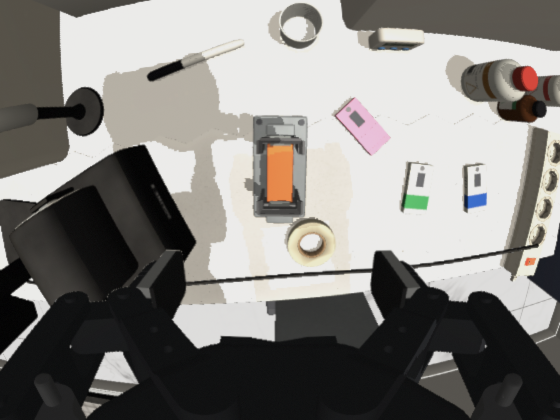

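The wrist views confirm it: blue is at (281,189) in its own picture, green is at about (280,192) in its own, and pink is clearly separate. Both bands face up and towards -x. The magazine is at (280,170), with its length nearly along world x. I'll look at the magazine more closely.

```bash
python3 - <<'E'
from h import *
bot.servo_line(np.array([.502,.074,.15]))
bot.hold(.2)
p=bot.camera_params('wrist'); im=snap('wrist','mag2.png')
np.savez('mag2.npz',**{k:p[k] for k in('mtx','position','rotation')})
print(bot.get_tool_pos(),bot.get_t())
c=im[80:300,190:370][:,:,::-1]
cv2.imwrite('pics/mag2c.png',cv2.resize(c,None,fx=2.7,fy=2.7,interpolation=cv2.INTER_CUBIC))
for r in bot.trace('wrist','follower'): 
    for z in(.047,.059,.071): print(round(r['score'],2),np.round(r['rect']),box('wrist',r['pixels'],z,p))
E
```

```text
[0.50235944 0.07402718 0.15060438] 6.3167
0.77 [280. 192.  34.  81.] (array([0.50364313, 0.07310898]), 69.53804779052734, 29.894248962402344, np.float64(-0.1004368594545948))
0.77 [280. 192.  34.  81.] (array([0.50645215, 0.07292111]), 66.48777770996094, 28.582931518554688, np.float64(-0.1004368594545948))
0.77 [280. 192.  34.  81.] (array([0.50926111, 0.07273322]), 63.43747329711914, 27.27162742614746, np.float64(-0.1004368594545948))
0.25 [279. 147.  26.  13.] (array([0.54649414, 0.0699278 ]), 20.98944091796875, 2.5521280765533447, np.float64(1.4811347502688172))
0.25 [279. 147.  26.  13.] (array([0.54742358, 0.06987947]), 20.068737030029297, 2.4401397705078125, np.float64(1.481132886056054))
0.25 [279. 147.  26.  13.] (array([0.54835284, 0.06983112]), 19.148033142089844, 2.3282437324523926, np.float64(1.4811350165849264))
```

View pics/mag2c.png

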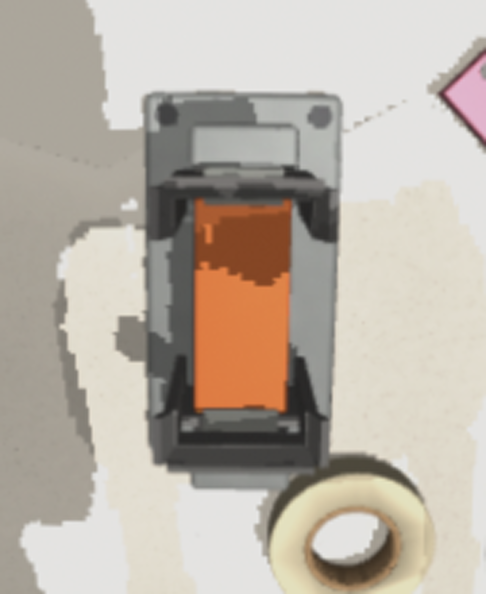

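```bash
python3 - <<'E'
from h import *
p=dict(np.load('mag2.npz'))
f=lambda u,v,z:onz('wrist',(190+(u+.5)/2.7-.5,80+(v+.5)/2.7-.5),z,p)[:2]
for nm,pt in (('TL',(145,96)),('TR',(342,96)),('L300',(148,300)),('R300',(336.5,300)),('L400',(149,400)),('R400',(332,400))): print(nm,f(*pt,.008).round(4))
for z in (.05,.059,.068):
  print(z,[f(*q,z).round(4).tolist() for q in ((194,200),(293,200),(194,410),(288,410),(194,300),(291,300))])
E
```

```text
TL [0.5739 0.101 ]
TR [0.5678 0.0317]
L300 [0.5001 0.1077]
R300 [0.494  0.0389]
L400 [0.4616 0.1118]
R400 [0.4554 0.0429]
0.05 [[0.5394, 0.0848], [0.5367, 0.0543], [0.4711, 0.0917], [0.4684, 0.061], [0.5078, 0.0879], [0.5051, 0.0574]]
0.059 [[0.5404, 0.0842], [0.5378, 0.0548], [0.4743, 0.0909], [0.4717, 0.0613], [0.5098, 0.0873], [0.5072, 0.0577]]
0.068 [[0.5413, 0.0837], [0.5388, 0.0553], [0.4776, 0.0902], [0.475, 0.0615], [0.5118, 0.0866], [0.5093, 0.0581]]
```

The foot fit gives a centre of about (0.5035, 0.073), a yaw of -0.096 and a width of 69.5 mm, against the 70 mm given. The follower agrees in y and in yaw. Next I'll grasp blue and carry it above the mouth.

```bash
cat >> h.py <<'E'
MAG=np.array([.5037,.0731]); YAW=-.096; ZG=.001
def pick(xy,yaw):
    Rg=R(-np.pi/2+yaw)
    bot.reach(np.array([*xy,.09]),Rg); bot.hold(.1); f0=bot.get_contact_force()
    bot.servo_line(np.array([*xy,ZG]),feed=.1)
    bot.gripper_to(0,50); bot.hold(.2)
    print('grip',bot.get_grip_width(),'F',np.round(bot.get_contact_force()-f0,1),'tcp',bot.get_tool_pos().round(4))
    bot.servo_line(np.array([*xy,.13]),feed=.15)
    bot.reach(np.array([*MAG,.135]),R(-np.pi/2+YAW)); bot.hold(.3)
    print('t',bot.get_t(),bot.get_tool_pos().round(4),'grip',bot.get_grip_width())
E
python3 - <<'E'
from h import *
bot.servo_line(np.array([*MAG,.19]))
pick((.4535,-.219),.05)
snap('scene','s2.png'); a=snap('wrist','w2.png')
s=cv2.imread('pics/s2.png')[100:300,180:400]
w=cv2.imread('pics/w2.png')[60:400]
cv2.imwrite('pics/c2.png',np.hstack([cv2.resize(s,(374,340)),cv2.resize(w[:,80:480],(400,340))]))
E
```

```text
grip -0.003331608675376313 F [-0.9 -0.  -0.4] tcp [ 0.4535 -0.219   0.001 ]
t 12.5333 [0.5038 0.0724 0.135 ] grip 0.0005414368637537979
```

View pics/c2.png

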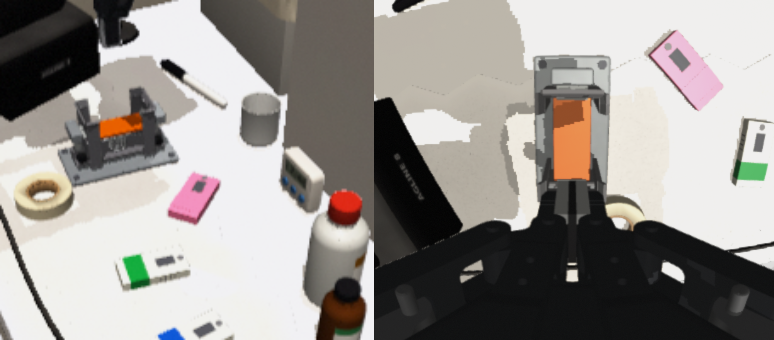

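View pics/s2.png

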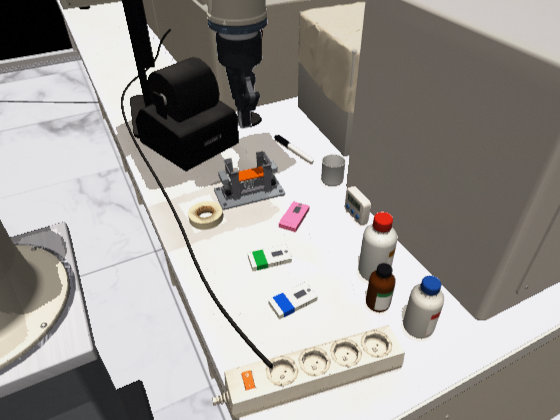

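```bash
python3 - <<'E'
from h import *
print(bot.get_tool_pos(),bot.get_joint_pos().round(3),bot.get_orientation().round(3))
snap('top','t3.png')
for r in bot.trace('top','blue_centre'): print(np.round(r['score'],2),np.round(r['rect']),box('top',r['pixels'],.012))
snap('scene')
for r in bot.trace('scene','blue_centre'): print(np.round(r['score'],2),np.round(r['rect']),box('scene',r['pixels'],.012))
E
```

```text
[0.50376191 0.07269875 0.13500727] [ 0.026  0.421  1.715 -0.     1.006  1.693] [[-0.096 -0.995  0.   ]
 [-0.995  0.096 -0.   ]
 [ 0.    -0.    -1.   ]]
0.88 [258. 208.  35.  30.] (array([ 0.5513125 , -0.03886236]), 77.03536987304688, 39.241859436035156, np.float64(0.742869677896782))
0.72 [334. 250.  16.  32.] (array([ 0.45451968, -0.21859981]), 74.1659164428711, 37.28512954711914, np.float64(0.06619363455273275))
0.63 [221. 273.  32.  32.] (array([0.39831131, 0.03970554]), 64.45332336425781, 61.37055969238281, np.float64(-0.7425453714550376))
0.92 [294. 300.  50.  34.] (array([ 0.45037927, -0.22577103]), 74.95063018798828, 43.52803421020508, np.float64(0.026108613916376644))
0.77 [294. 218.  34.  30.] (array([ 0.5463045 , -0.04777211]), 80.43701171875, 38.80992889404297, np.float64(0.6835142087855322))
```

```bash
python3 - <<'E'
from h import *
def proj(cam,P):
    p=bot.camera_params(cam);K=p['mtx'];v=np.array(p['rotation']).T@(P-p['position']);v=np.array([v[0],-v[1],-v[2]])
    if cam=='wrist':
        r=np.hypot(v[0],v[1]);t=np.arctan2(r,v[2]);u=v[:2]/r*t
    else:u=v[:2]/v[2]
    return [round(K[0,0]*u[0]+K[0,2],1),round(K[1,1]*u[1]+K[1,2],1)]
P=bot.get_tool_pos()
for dz in (0,.019,.04):print(dz,proj('scene',P+[0,0,dz]),proj('wrist',P+[0,0,dz]))
a=cv2.imread('pics/s2.png')[70:210,190:330];b=cv2.imread('pics/w2.png')[180:320,210:350]
cv2.imwrite('pics/d.png',cv2.resize(np.hstack([a,b]),None,fx=2.8,fy=2.8))
E
```

```text
0 [np.float64(245.2), np.float64(137.4)] [np.float64(278.7), np.float64(237.9)]
0.019 [np.float64(244.6), np.float64(128.7)] [np.float64(278.8), np.float64(251.5)]
0.04 [np.float64(243.9), np.float64(118.9)] [np.float64(278.9), np.float64(270.3)]
```

View pics/d.png

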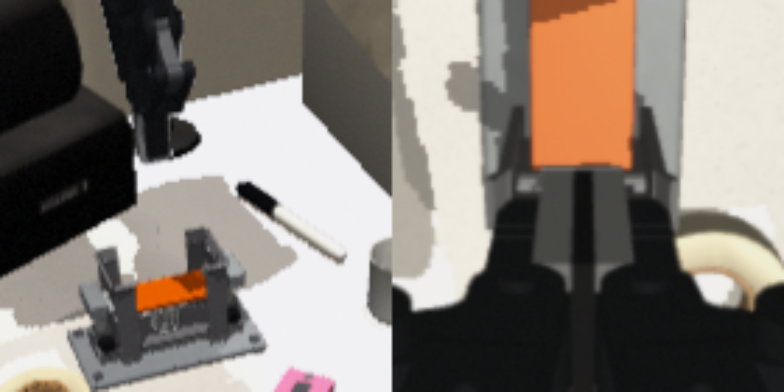

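The projected TCP lands 9–10 px below the visible fingertips in the scene view, at (245,137) against (245,127). So the tips sit about 19 mm above the reported TCP, and the fingers closed over the cartridge without touching it. I'll feel for the bench at a free spot, with the gripper at the grasping opening, to calibrate this.

```bash
python3 - <<'E'
from h import *
bot.gripper_to(.43,50)
bot.reach(np.array([.535,-.17,.04]),R(-np.pi/2)); bot.servo_line(np.array([.535,-.17,.006]),feed=.08); bot.hold(.2)
f0=bot.get_contact_force(); z=.006
while z>-.03:
    z-=.001; bot.servo_line(np.array([.535,-.17,z]),feed=.02); f=bot.get_contact_force()-f0
    if abs(f[2])>3: break
print(z,bot.get_tool_pos(),f.round(2),bot.get_grip_width())
bot.servo_line(np.array([.535,-.17,.05]),feed=.15); print(bot.get_t())
E
```

```text
-0.027000000000000017 [ 0.53510228 -0.17006368 -0.02668092] [-0.47  1.46  7.04] 0.42939472526027983
23.9917
```

The tips touch the bench at a reported z of -26.5 mm, so I'll grasp at -22.5 mm. Now I'll pick blue and press it in under guard.

```bash
sed -i 's/ZG=.001/ZG=-.0225/' h.py; cat >> h.py <<'E'
def pick2(xy,yaw):
    Rg=R(-np.pi/2+yaw)
    bot.gripper_to(.75,50)
    bot.reach(np.array([*xy,.03]),Rg)
    f0=bot.get_contact_force()
    bot.servo_line(np.array([*xy,ZG]),feed=.1)
    bot.gripper_to(0,60)
    g=bot.get_grip_width()
    print('grip',g,'F',np.round(bot.get_contact_force()-f0,1),'t',bot.get_t())
    if g<.3: return False
    bot.servo_line(np.array([*xy,.10]),feed=.2)
    bot.reach(np.array([*MAG,.092]),R(-np.pi/2+YAW)); bot.hold(.2)
    print('t',bot.get_t(),bot.get_tool_pos().round(4),'grip',bot.get_grip_width())
    return True
def press(u0,travel_max,uc=None,fmax=25):
    """u = underside height of cartridge. Steps down until snap; returns state"""
    xy=MAG.copy(); f0=bot.get_contact_force(); pk=0; log=[]; res='limit'
    us=[.104,.095,.087,.081,.077]; u=.115
    while True:
        st=us.pop(0) if us else u-(.0015 if uc else .002)
        u=st; bot.servo_line(np.array([*xy,u+ZG]),feed=.06 if us else .03)
        f=bot.get_contact_force()-f0; log.append((round(u*1000,1),*f.round(1)))
        if f[2]>3 and uc is None and u<.0785: uc=u
        pk=max(pk,f[2])
        if f[2]>fmax or np.hypot(f[0],f[1])>15 or (uc is None and f[2]>8): res='force'; break
        if uc and pk>5 and f[2]<.6*pk and uc-u>.012: res='snap'; break
        if (uc and uc-u>travel_max) or u<u0: break
        lat=f[:2].copy(); n=np.hypot(*lat)
        if n>2.5: xy+=np.clip(lat*1e-4,-6e-4,6e-4)
    for l in log: print(l)
    print(res,'uc',uc,'u',u,'pk',pk,'xy',xy.round(4),'t',bot.get_t(),'grip',bot.get_grip_width())
    return res,u,xy
E
python3 - <<'E'
from h import *
if pick2((.454,-.2195),.055): press(.030,.021)
E
```

```text
grip 0.40169559227112944 F [ 0.   2.5 12.5] t 25.9167
t 28.025 [0.5039 0.0721 0.092 ] grip 0.40052819406453166
(104.0, np.float64(-0.6), np.float64(0.7), np.float64(-0.3))
(95.0, np.float64(-0.4), np.float64(0.0), np.float64(0.3))
(87.0, np.float64(-1.4), np.float64(-0.2), np.float64(-0.6))
(81.0, np.float64(0.1), np.float64(0.6), np.float64(-0.4))
(77.0, np.float64(0.0), np.float64(0.4), np.float64(-0.1))
(75.0, np.float64(-0.0), np.float64(0.3), np.float64(-0.9))
(73.0, np.float64(2.9), np.float64(0.2), np.float64(3.6))
(71.5, np.float64(0.8), np.float64(-1.1), np.float64(11.7))
(70.0, np.float64(1.9), np.float64(-1.5), np.float64(12.9))
(68.5, np.float64(4.9), np.float64(-2.8), np.float64(11.9))
(67.0, np.float64(4.5), np.float64(0.8), np.float64(11.9))
(65.5, np.float64(3.7), np.float64(-1.0), np.float64(11.6))
(64.0, np.float64(5.0), np.float64(0.3), np.float64(12.1))
(62.5, np.float64(5.3), np.float64(0.0), np.float64(9.4))
(61.0, np.float64(3.8), np.float64(-0.8), np.float64(11.7))
(59.5, np.float64(5.1), np.float64(-1.9), np.float64(10.2))
(58.0, np.float64(5.7), np.float64(0.1), np.float64(1.1))
snap uc 0.073 u 0.05799999999999998 pk 12.886024173776876 xy [0.5072 0.0726] t 32.4667 grip 0.3990786788041647
```

Lip contact came at about 73–74 mm, so the lips are at roughly 68 mm. The force dropped at 58 mm. I'll press 3 mm deeper, which is still far from the stop, read the forces and look.

```bash
python3 - <<'E'
from h import *
p=bot.get_tool_pos(); xy=np.array([.5072,.0726])
for u in (.0565,.055):
    bot.servo_line(np.array([*xy,u+ZG]),feed=.03); print(u,bot.get_contact_force().round(1),bot.get_tool_pos().round(4))
bot.hold(.1);print(bot.get_contact_force().round(1))
a=snap('wrist','w5.png')[120:290,180:380];b=snap('scene','s5.png')[90:220,180:330]
cv2.imwrite('pics/e.png',np.hstack([cv2.resize(a,(500,425)),cv2.resize(b,(490,425))])[:,:,::-1][:, :790+200])
i=cv2.imread('pics/e.png');cv2.imwrite('pics/e.png',cv2.resize(i,None,fx=.8,fy=.8))
print(bot.get_t())
E
```

```text
0.0565 [ 6.1 -0.3  3.3] [0.5084 0.0726 0.0343]
0.055 [ 6.1 -0.7  3.5] [0.5084 0.0726 0.0328]
[ 5.6 -0.4  3.4]
33.1667
```

View pics/e.png

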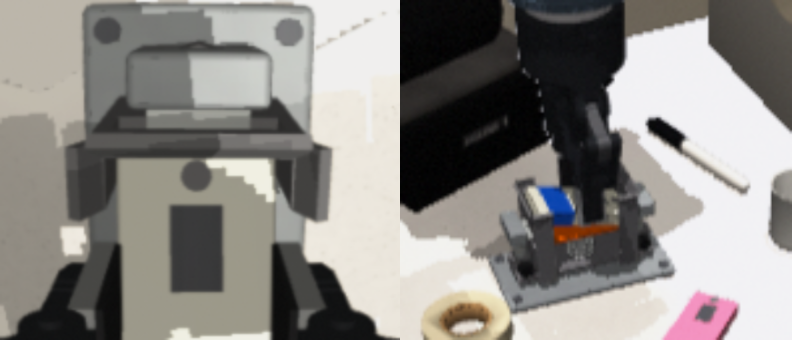

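The view from the side (0.8-scale crop, blue end at (550,205)) shows the cartridge tilted. Its +x end is under lip_a, but the blue -x end still rides high on lip_b, because it pivoted in the pads. So the tube centre is farther in +x, about 0.507. I'll let go and press the blue end down from above with shut fingertips.

```bash
cat >> h.py <<'E'
MAG=np.array([.507,.0727])
def at(s): return MAG+s*np.array([np.cos(YAW),np.sin(YAW)])
def poke(s,z0,zmin,fmax=20,step=.0015,snapped=True):
    xy=at(s); bot.reach(np.array([*xy,.095]),R(-np.pi/2+YAW)); bot.hold(.15); f0=bot.get_contact_force()
    bot.servo_line(np.array([*xy,z0]),feed=.12); z=z0; pk=0; L=[]; res='zmin'
    while z>zmin:
        f=bot.get_contact_force()-f0; L.append((round(z*1000,1),*[round(float(v),1) for v in f])); pk=max(pk,f[2])
        if f[2]>fmax or np.hypot(f[0],f[1])>12: res='force';break
        if snapped and pk>4.5 and f[2]<.6*pk: res='snap';break
        z-=step; bot.servo_line(np.array([*xy,z]),feed=.03)
    print(*L,sep='\n'); print(res,z,pk,bot.get_t()); return res,z
E
python3 - <<'E'
from h import *
bot.gripper_to(.62)
p=bot.get_tool_pos(); print(p.round(4),bot.get_contact_force().round(1))
bot.servo_line(np.array([p[0],p[1],.095]),feed=.15)
bot.gripper_to(0)
print(poke(-.018,.062,.038))
E
```

```text
[0.5067 0.0726 0.0323] [ 0.4 -1.2  0.2]
(62.0, -0.7, -0.2, 0.4)
(60.5, -0.5, 0.4, -0.2)
(59.0, -0.7, 0.6, 0.5)
(57.5, -0.4, 0.4, 1.0)
(56.0, -0.8, 1.3, 0.0)
(54.5, -0.2, 1.2, 0.4)
(53.0, -0.8, 0.5, 0.6)
(51.5, -0.3, 0.7, -0.2)
(50.0, -0.1, 0.2, 0.6)
(48.5, -0.8, -0.3, 0.8)
(47.0, -0.9, 0.8, -0.6)
(45.5, 0.5, -0.1, -0.1)
(44.0, -0.4, 0.6, -0.6)
(42.5, 0.2, 1.0, 1.0)
(41.0, -0.6, 0.1, 1.2)
(39.5, -0.5, 0.6, 2.9)
zmin 0.03799999999999998 2.873529754095041 39.4333
('zmin', 0.03799999999999998)
```

```bash
python3 - <<'E'
from h import *
print(bot.get_contact_force())
p=bot.get_tool_pos(); bot.servo_line(np.array([p[0],p[1],.10]),feed=.2)
bot.reach(np.array([.50,-.02,.13]),R(-np.pi/2+YAW))
a=snap('wrist','w6.png')[90:290,40:290];b=snap('scene','s6.png')[120:220,190:315]
cv2.imwrite('pics/f.png',cv2.resize(np.hstack([a,cv2.resize(b,(250,200))]),None,fx=1.58,fy=1.58)[:,:,::-1])
print(bot.get_t())
E
```

```text
[ 0.85504943 -0.39914704 -0.3154663 ]
40.475
```

View pics/f.png

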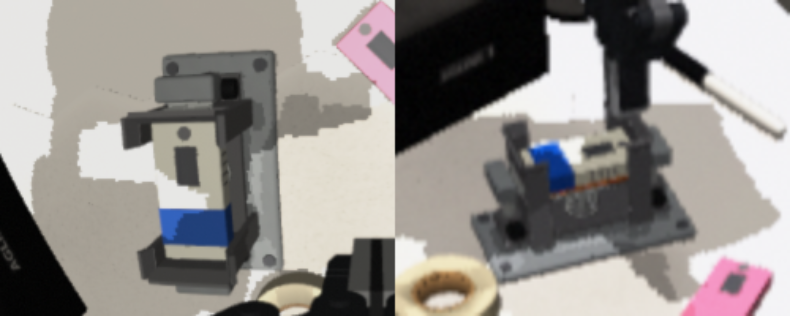

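The cartridge now looks level on the follower and sits between both lips. I'll confirm with a gentle press on each end and compare the contact heights.

```bash
python3 - <<'E'
from h import *
for s in (-.018,.018):
    print(s); print(poke(s,.0435,.0352,fmax=9,snapped=False))
    p=bot.get_tool_pos(); print(bot.get_contact_force().round(1)); bot.servo_line(np.array([p[0],p[1],.085]),feed=.2)
E
```

```text
-0.018
(43.5, -0.1, -0.0, -1.0)
(42.0, -0.8, -0.7, -0.5)
(40.5, -1.1, -0.6, -1.8)
(39.0, -0.5, -0.7, -0.1)
(37.5, -1.1, -0.9, -1.4)
(36.0, -1.2, -0.8, -0.7)
zmin 0.03449999999999999 0 43.2
('zmin', 0.03449999999999999)
[-0.2 -1.2  0.5]
0.018
(43.5, -0.8, 0.1, -0.5)
(42.0, -0.2, -1.1, 0.2)
(40.5, 0.2, -0.3, 0.2)
(39.0, 0.0, -0.0, -0.2)
(37.5, 0.2, -0.7, -0.5)
(36.0, -0.0, -0.1, 0.7)
zmin 0.03449999999999999 0.7075785264025685 46.1
('zmin', 0.03449999999999999)
[ 1.  -0.6  0.3]
```

No contact came even at 34.5 mm TCP at either end. The last step of the first poke must have snapped the end down, so the lips are lower than I thought and the 73 mm contact was probably the mouth flare. I'll check the heights with a model overlay on the saved scene picture.

```bash
python3 - <<'E'
from h import *
p=bot.camera_params('scene');K=p['mtx']
def proj(P):
    v=np.array(p['rotation']).T@(P-p['position']);return np.array([K[0,0]*v[0]/-v[2]+K[0,2],-K[1,1]*v[1]/-v[2]*1+K[1,2]])
im=cv2.imread('pics/s6.png');x0,y0,S=205,140,4.4
def M(x,y,z,c=(.5055,.0729)):
    cs,sn=np.cos(YAW),np.sin(YAW);return proj(np.array([c[0]+cs*x-sn*y,c[1]+sn*x+cs*y,z]))
ps=[]
base=cv2.resize(im[y0:y0+66,x0:x0+90],None,fx=S,fy=S,interpolation=cv2.INTER_CUBIC)
for h in (None,.049,.057,.066):
    c=base.copy()
    def poly(pts,col):
        q=np.array([(( M(*a)-[x0,y0]+.5)*S) for a in pts]).round().astype(np.int32); cv2.polylines(c,[q],True,col,1,cv2.LINE_AA)
    if h:
        poly([(-.068,-.035,.008),(.068,-.035,.008),(.068,.035,.008),(-.068,.035,.008)],(255,255,0))
        poly([(-.036,-.018,h),(.036,-.018,h),(.036,-.018,h-.012),(-.036,-.018,h-.012)],(0,0,255))
        poly([(-.037,-.0193,h+.03),(.037,-.0193,h+.03),(.037,.0193,h+.03),(-.037,.0193,h+.03)],(0,255,0))
        cv2.putText(c,str(h),(5,15),0,.5,(0,0,0))
    ps.append(c)
cv2.imwrite('pics/g.png',np.vstack([np.hstack(ps[:2]),np.hstack(ps[2:])]))
E
```

```text
(no output)
```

View pics/g.png

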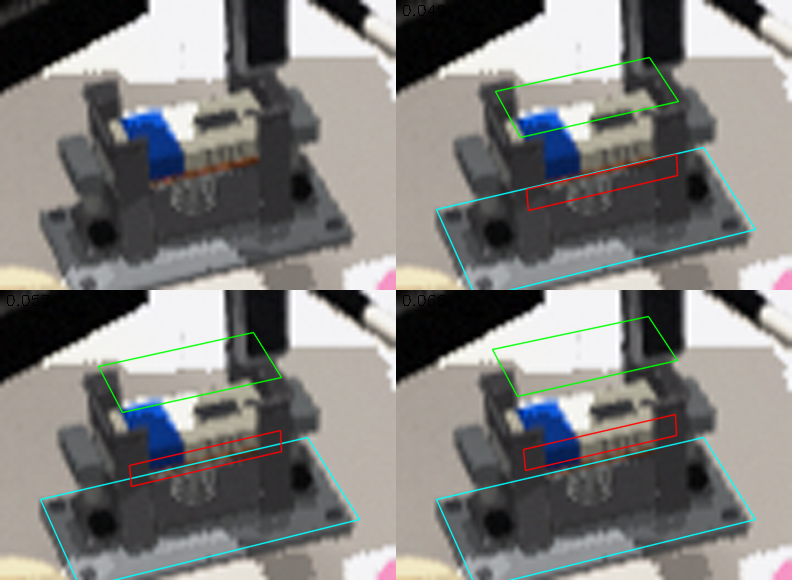

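The rim fits h ≈ 0.050. The cartridge is level but only part-way through the lips, with its top at about 0.059. I'll press it down at its centre under a force guard.

```bash
python3 - <<'E'
from h import *
r=poke(0,.0355,.0225,fmax=20)
print(bot.get_contact_force().round(1))
E
```

```text
(35.5, -1.2, -0.4, -0.2)
(34.0, -0.8, -1.3, 0.2)
(32.5, 1.2, 0.1, 1.5)
(31.0, 1.1, -0.5, 1.2)
(29.5, 0.5, -1.1, 1.0)
(28.0, 0.1, -0.7, 0.5)
(26.5, 0.0, -0.5, 0.5)
(25.0, -2.0, -0.5, 3.0)
(23.5, -1.8, -0.3, 2.6)
zmin 0.021999999999999985 2.968077261918617 49.7917
[-1.7  0.5  3.5]
```

```bash
python3 - <<'E'
from h import *
p=bot.get_tool_pos(); bot.servo_line(np.array([p[0],p[1],.10]),feed=.25)
bot.reach(np.array([.50,-.02,.12]),R(-np.pi/2+YAW))
wp=bot.camera_params('wrist'); w=snap('wrist','w7.png')[:,:,::-1].copy(); im=snap('scene','s7.png')[:,:,::-1].copy(); sp=bot.camera_params('scene')
print(bot.get_t())
def proj(p,P,fish):
    K=p['mtx'];v=np.array(p['rotation']).T@(P-p['position']);v=np.array([v[0],-v[1],-v[2]])
    r=np.hypot(v[0],v[1]);u=v[:2]/r*np.arctan2(r,v[2]) if fish else v[:2]/v[2]
    return np.array([K[0,0]*u[0]+K[0,2],K[1,1]*u[1]+K[1,2]])
def panel(img,p,fish,x0,y0,wd,ht,S,h):
    c=cv2.resize(img[y0:y0+ht,x0:x0+wd],None,fx=S,fy=S,interpolation=cv2.INTER_CUBIC)
    def poly(pts,col):
        q=[]
        for x,y,z in pts:
            cs,sn=np.cos(YAW),np.sin(YAW); P=np.array([.5055+cs*x-sn*y,.0729+sn*x+cs*y,z]); q.append((proj(p,P,fish)-[x0,y0]+.5)*S)
        cv2.polylines(c,[np.array(q).round().astype(np.int32)],True,col,1,cv2.LINE_AA)
    if h:
        rc=lambda a,b,z:[(-a,-b,z),(a,-b,z),(a,b,z),(-a,b,z)]
        poly(rc(.068,.035,.008),(255,255,0)); poly(rc(.036,.018,h),(0,0,255)); poly(rc(.037,.0193,h+.03),(0,255,0))
    return c
rows=[]
for img,pp,f,x0,y0,wd,ht,S in((im,sp,0,205,140,88,66,3),(w,wp,1,50,100,176,160,1.5)):
    rows.append(np.hstack([cv2.resize(panel(img,pp,f,x0,y0,wd,ht,S,h),(264,198 if not f else 240)) for h in(None,.05,.068)]))
cv2.imwrite('pics/k.png',np.vstack(rows))
E
```

```text
50.8167
```

View pics/k.png

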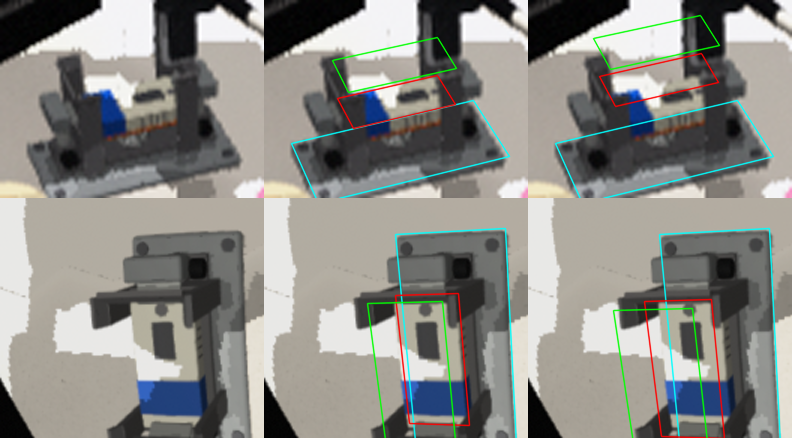

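In the last view the h=0.05 overlay fits both the rim and the cartridge top. Blue lies level with its top at about 0.050, so it is under the lips. The centre press also felt only about 3 N of soft spring there, and it stayed down after release. Next is green: centre x ≈ 0.506, a stronger grip, lateral relief in the flare, and lips at about 0.050.

```bash
cat >> h.py <<'E'
MAG=np.array([.506,.0727])
E
python3 - <<'E'
from h import *
xy=np.array([.4603,-.1174]); Rg=R(-np.pi/2-.167)
bot.gripper_to(.75,100); bot.reach(np.array([*xy,.02]),Rg)
bot.servo_line(np.array([*xy,ZG]),feed=.1); bot.gripper_to(0,100); g=bot.get_grip_width(); print(g,bot.get_t())
if g<.3: raise SystemExit
bot.servo_line(np.array([*xy,.095]),feed=.25); bot.reach(np.array([*MAG,.085]),R(-np.pi/2+YAW)); bot.hold(.1)
f0=bot.get_contact_force(); m=MAG.copy(); pk=0; res='end'
us=[.087,.079,.074,.069,.064,.060,.057]+list(np.arange(.0555,.0404,-.0015))+list(np.arange(.0397,.0364,-.0008))
for u in us:
    for k in range(4):
        bot.servo_line(np.array([*m,u+ZG]),feed=.05); f=bot.get_contact_force()-f0
        print(round(u*1000,1),f.round(1),m.round(4))
        if u>.06 and np.hypot(*f[:2])>2.5 or f[2]>3 and u>.06: m=m+np.clip(f[:2]*3e-4,-.001,.001)
        else: break
    pk=max(pk,f[2])
    if f[2]>22 or np.hypot(*f[:2])>14 or (u>.06 and f[2]>8): res='force';break
    if u<.041 and pk>7 and f[2]<.6*pk: res='snap';break
print(res,u,pk,bot.get_t(),bot.get_tool_pos().round(4),bot.get_grip_width())
E
```

```text
0.37958386590272447 53.0583
87.0 [-0.1 -0.1  0.5] [0.506  0.0727]
79.0 [ 0.3 -0.4  1.5] [0.506  0.0727]
74.0 [-0.1  0.1  1.5] [0.506  0.0727]
69.0 [-1.   0.5  0.6] [0.506  0.0727]
64.0 [-1.4  0.5 -0. ] [0.506  0.0727]
60.0 [-1.1  0.9 -0.1] [0.506  0.0727]
57.0 [-2.   0.9  1.3] [0.506  0.0727]
55.5 [-2.6  0.5  3.7] [0.506  0.0727]
54.0 [-3.5  0.2  5.1] [0.506  0.0727]
52.5 [-1.1  1.2 -0.1] [0.506  0.0727]
51.0 [-2.4  0.2  0.2] [0.506  0.0727]
49.5 [-0.6  1.3  2. ] [0.506  0.0727]
48.0 [-0.5  0.3  1.8] [0.506  0.0727]
46.5 [-0.2  0.5  1.5] [0.506  0.0727]
45.0 [-0.2  0.6  3.4] [0.506  0.0727]
43.5 [-0.7  2.1  3.2] [0.506  0.0727]
42.0 [-0.8  0.4  2.5] [0.506  0.0727]
40.5 [ 0.4 -0.5  4.3] [0.506  0.0727]
39.7 [-1.5  0.6  3.6] [0.506  0.0727]
38.9 [-1.1  0.6  5.2] [0.506  0.0727]
38.1 [0.1 0.1 4.4] [0.506  0.0727]
37.3 [-1.3  0.9  5.5] [0.506  0.0727]
36.5 [-2.4  1.1 13.8] [0.506  0.0727]
end 0.03649999999999999 13.768620808367556 60.6917 [0.5061 0.0727 0.0143] 0.381935305882475
```

Lip contact came at 56 mm and met the blue top at 50 mm. The spring then rose to 5.5 N at 37.3 mm, and the stop was just felt (13.8 N) at 36.5 mm, so the top is about 3 mm under the lips. I'll release, rise, and check the top height with a light touch.

```bash
python3 - <<'E'
from h import *
bot.gripper_to(.6); p=bot.get_tool_pos()
bot.servo_line(np.array([p[0],p[1],.068]),feed=.2)
bot.gripper_to(0); f0=bot.get_contact_force(); print(bot.get_t())
bot.servo_line(np.array([p[0],p[1],.036]),feed=.15)
for z in (.036,.034,.032,.030,.0285,.0275,.0265):
    bot.servo_line(np.array([p[0],p[1],z]),feed=.06); f=bot.get_contact_force()-f0; print(z,f.round(1))
    if f[2]>3: break
print(bot.get_t())
E
```

```text
61.9667
0.036 [ 0.6 -1.  -1.3]
0.034 [ 0.9  0.  -0.3]
0.032 [ 0.4 -1.  -0.1]
0.03 [ 0.8 -1.4 -0.8]
0.0285 [ 0.5 -0.9 -0.7]
0.0275 [ 0.7 -0.3 -1.2]
0.0265 [ 1.5 -1.  -0.9]
64.0833
```

```bash
python3 - <<'E'
from h import *
p=bot.get_tool_pos()
bot.servo_line(np.array([p[0],p[1],.12]),feed=.2)
snap('scene','s9.png')
for r in bot.mark_of('scene','green_centre'): print(r['score'],[onz('scene',r['point'],z).round(3).tolist() for z in(.05,.06)])
print(bot.get_t(),bot.get_contact_force().round(1)); bot.job_done()
E
```

```text
0.77 [[0.499, 0.077, 0.05], [0.494, 0.064, 0.06]]
64.8 [-1.2 -0.6 -0.2]
the job is handed in; nothing more can be done
```

I pressed the blue cartridge in first and the green one on top of it, and my checks point to both being held under the lips. I handed the job in at about 65 s with the gripper clear; no verdict was reported.

**Blue:**
- The first grasp closed above it, because the real fingertips sit about 23 mm higher than the reported TCP. I recalibrated by touching the bench.
- The first press went in tilted, because the magazine centre I had measured was 2–3 mm off. I let go and pressed it down from above with shut fingertips.
- The last picture of it showed it level with its top at about 50 mm, the lip height. A light press there felt only about 3 N of spring.

**Green:**
- It met the lips at 56 mm and blue's top at about 50 mm. It then pressed the spring down to about 36.5 mm, where the stop was just felt at 13.8 N, well under the 40 N limit.
- After I let go, a light touch found nothing down to just above the level where blue's top had been felt. The last detection placed green over the magazine.

**Checks that were weak or disagreed:**
- The lip snaps were never clearly felt. Green's lip force read only about 5 N, against the 8–12 N expected.
- Blue's final press showed no clear peak.
- I had no picture views left to look at green seated, so that rests on force, depth and the network.

The tape roll, beaker, timer and pink block were not touched, as far as I could tell.

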